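# Replace the missing reagent bottle

### The arm

A 6-joint arm with a two-finger parallel gripper is mounted at the origin on the work surface. World frame = base frame: x ahead of the robot, y to its left, z up, the work surface at z = 0. Lengths are in m, angles in rad, forces in N, time in s.
With the tool pointing down it reaches from about 0.3 to 0.825 m from the base axis. Payload 5.4 kg.
Tool frame: the origin (TCP) lies at the very end of the fingers, on their centre line; the grasp point (between the pads) lies 19 mm behind it; z points along the fingers, y is the line along which they close (so a half turn about z gives the same grasp; the last joint's range is limited). The gripper opens to 92 mm and grips with 3 to 60 N. Pads are 20 mm wide; open, the fingers measure 128 mm over their backs; the gripper's body (75 mm by 189 mm) begins 69 mm behind the grasp point.
Start: joints at [0.983, 0.158, 1.597, -0, 1.386, -0.21], TCP at [0.212, 0.534, 0.215] pointing down, gripper open.
Joint ranges: [-2.91, 2.91], [-0.94, 2.29], [0.18, 2.7], [-1.29, 4.43], [0.17, 2.64], [-3, 3]. Speed limits (rad/s): [2.57, 2.57, 3.14, 3.14, 3.14, 3.14].

### API

Orientations are given as a rotation vector (axis times angle).
In Python, from workcell import bot gives the robot as it stands. Calls block until the motion is done:
- bot.goto(position, orientation): joint-space move of the TCP to a pose.
- bot.line_to(position, rot=None, max_speed=0.15): straight line of the TCP; rot=None keeps the orientation; max_speed is the mean speed in m/s.
- bot.set_joints(angles): joint-space move.
- bot.set_gripper(opening, newtons=None): opening from 0.0 (shut) to 1.0 (fully open); newtons is the grip in N (None keeps the last); returns when the fingers have stopped.
- bot.hold(seconds).
- bot.inverse_kinematics(position, orientation): joint angles nearest the present ones, or None.
- bot.read_camera(name): name is "side" or "top" or "wrist"; returns a dict with "pixels" (400x640x3 uint8, blue, green, red), "fx", "fy", "cx", "cy" (pixels), "R" (3x3) and "t" (3): a world point X has camera coordinates R X + t. Camera axes: x right, y down, z forward; pixel columns grow to the right and rows downward; lengths in m; the calibration is good to about 2 mm. A picture is of the moment at which its call begins. There is no depth.
A pose or a line that the arm cannot do raises bot.MotionError and nothing moves.
- bot.job_done(): hands the job in; it is judged then, once.
Readings, each from a call of its own:
- bot.current_clock(): time.
- bot.current_joints(): joint angles.
- bot.current_joint_vel(): joint speeds.
- bot.current_effort(): joint torques, N m.
- bot.current_ee_pos(): TCP position.
- bot.current_tool_rot(): TCP orientation.
- bot.current_contact_force(): force on the tool from outside, world axes, zero at the start.
- bot.current_ft_torque(): the same for the moment, N m.
- bot.current_opening(): opening from 0.0 (shut) to 1.0 (fully open).
- bot.current_grip_force(): force on a finger pad.
Only numpy, scipy, OpenCV 4.12 (cv2) and the standard library are available. Lean on these libraries where they do the work, as an engineer would, in place of code of your own. Each camera call takes 0.05 s, during which the arm holds its last target. There are 200 camera calls.

### The job

The reagent rack must hold one of each kind of bottle - tall round, squat round jar and square - but one of its three bays is empty: its spent bottle is in the waste tray. Take the fresh bottle of that missing kind from the delivery tray, tip it in the air to about 40 degrees for a second to mix it, bring it level again while still holding it up, then set it down gently, upright, in the empty bay and let go. Leave all the other bottles and things where they are.

Things in the scene. Friction and masses are not known exactly. Their poses are not given: they have to be found in the camera images.
- tall_fresh: Fresh tall slim round bottle, plain white with a paper band and grey cap: body 42 mm diameter and 74 mm high, cap 27 mm diameter, 105 mm high overall; about 0.14 kg, standing somewhere on the delivery tray. Origin: centre of its underside, z up through the cap.
- tall_used: Used tall slim round bottle, plain white with a paper band and grey cap: body 42 mm diameter and 74 mm high, cap 27 mm diameter, 105 mm high overall; about 0.14 kg; stands in a bay of the reagent rack or, if it is spent, in the waste tray. Origin: centre of its underside, z up through the cap.
- jar_fresh: Fresh squat wide round jar, plain white with a paper band and grey cap: body 54 mm diameter and 50 mm high, cap 48 mm diameter, 68 mm high overall; about 0.16 kg, standing somewhere on the delivery tray. Origin: centre of its underside, z up through the cap.
- jar_used: Used squat wide round jar, plain white with a paper band and grey cap: body 54 mm diameter and 50 mm high, cap 48 mm diameter, 68 mm high overall; about 0.16 kg; stands in a bay of the reagent rack or, if it is spent, in the waste tray. Origin: centre of its underside, z up through the cap.
- square_fresh: Fresh square bottle, plain white with paper labels and grey cap: body 46 x 46 mm (faces along its x and y) and 66 mm high, cap 27 mm diameter, 92 mm high overall; about 0.18 kg, standing somewhere on the delivery tray. Origin: centre of its underside, z up through the cap.
- square_used: Used square bottle, plain white with paper labels and grey cap: body 46 x 46 mm (faces along its x and y) and 66 mm high, cap 27 mm diameter, 92 mm high overall; about 0.18 kg; stands in a bay of the reagent rack or, if it is spent, in the waste tray. Origin: centre of its underside, z up through the cap.
- bay_a: One of three identical white open square bays in a row on the reagent rack (82 mm between centres; order varies; one of the three has no bottle in it at the start). 70 x 70 mm outside, inner well 62 x 62 mm, walls 4 mm thick and 24 mm high; origin: centre of its underside (12 mm above the bench); inner floor 4 mm above the origin. x, y along the walls; the row runs along y.
- bay_b: One of three identical white open square bays in a row on the reagent rack (82 mm between centres; order varies; one of the three has no bottle in it at the start). 70 x 70 mm outside, inner well 62 x 62 mm, walls 4 mm thick and 24 mm high; origin: centre of its underside (12 mm above the bench); inner floor 4 mm above the origin. x, y along the walls; the row runs along y.
- bay_c: One of three identical white open square bays in a row on the reagent rack (82 mm between centres; order varies; one of the three has no bottle in it at the start). 70 x 70 mm outside, inner well 62 x 62 mm, walls 4 mm thick and 24 mm high; origin: centre of its underside (12 mm above the bench); inner floor 4 mm above the origin. x, y along the walls; the row runs along y.
- rack: Grey base plate of the reagent rack, 100 (x) x 272 (y) x 12 mm, with a blue rear lip 22 mm high at x = 50 to 62 mm; the bays stand on it in a row along y. Fixed. On the left or right of the robot. Origin: centre of its underside.
- tray: Grey delivery tray, 225 (x) x 305 (y) mm, floor 6 mm thick, rim 6 mm thick and 14 mm high, with fresh bottles and other things standing on it in two rows of three (places 100 mm apart in x, 94 mm in y). Fixed. On the other side from the rack. Origin: centre of its underside.
- waste: Waste tray, 120 x 120 mm, grey walls 46 mm high over a black base, floor 16 mm above the bench, at the back; it holds the one spent bottle. Fixed. Origin: centre of its underside.
- beaker: Empty glass beaker, 52 mm diameter, 60 mm high, on the delivery tray. Bystander. Origin: centre of its underside.
- carton: Small plain cardboard carton, 40 x 40 x 75 mm high, on the delivery tray. Bystander. Origin: centre of its underside.
- pot: Clear sample pot with a wide white lid, 48 mm diameter, 46 mm high, on the delivery tray. Bystander. Origin: centre of its underside.
- washbottle: Clear bottle, 60 mm diameter, 130 mm high, at the back of the bench. Bystander. Origin: centre of its underside.
- tipbox: Closed box of pipette tips, 82 (x) x 117 (y) x 63 mm high, at the back of the bench. Bystander. Origin: centre of its underside.
- timer: White bench timer lying flat, 60 (x) x 75 (y) x 20 mm, at one side. Bystander. Origin: centre of its underside.
- dishes: Stack of three clear dishes, 90 mm diameter, 41 mm high, at one side. Bystander. Origin: centre of its underside.
Things that resemble listed ones, but are neither listed nor needed, are in the scene too. Leave any pink look-alike of the jar_used alone.

How it is judged:
By the outcome, as a careful person would: the job done as asked, in the order asked, and still so for the second after the job is handed in, with the robot touching nothing.
It also fails if it takes over 45 s, if anything falls off the work surface, if the arm or the gripper's body presses on something with over 40 N, if the wrist force passes 120 N, or if a joint passes its speed limit or range.

## Working session

There is one attempt and no reset: what is moved stays moved. The work goes in short steps, each a Python script; the robot and the scene stay as the last script left them, time stands still between calls to the robot, and variables do not carry over. Pictures are saved under pics/ and viewed, at most 12 in all, crops included, and the job is handed in when it is done.

```bash
mkdir -p pics; ls; python3 - <<'E'
from workcell import bot
import cv2
for n in ("top","side"):
    c=bot.read_camera(n); cv2.imwrite(f"pics/{n}0.png",c["pixels"])
    print(n,c["fx"],c["fy"],c["cx"],c["cy"],c["R"],c["t"])
print(bot.current_clock(),bot.current_tool_rot())
E
```

```text
pics
top 459.55323002668257 459.55323002668257 324.0794315621602 202.09361526309937 [[-0.00715368 -0.99996728  0.00377769]
 [-0.99806051  0.00690632 -0.06186689]
 [ 0.06183878 -0.00421294 -0.99807726]] [-0.00815886  0.63220219  1.30926079]
side 485.5827686616728 485.5827686616728 320.94457693386926 198.53512063123878 [[-0.89975158 -0.43608455  0.01665392]
 [-0.31302137  0.61831016 -0.72090927]
 [ 0.3040801  -0.65385229 -0.69282933]] [0.55985183 0.22396462 1.23953928]
0.1 [-5.89780042e-01 -3.08506818e+00  2.45368758e-03]
```

View pics/top0.png

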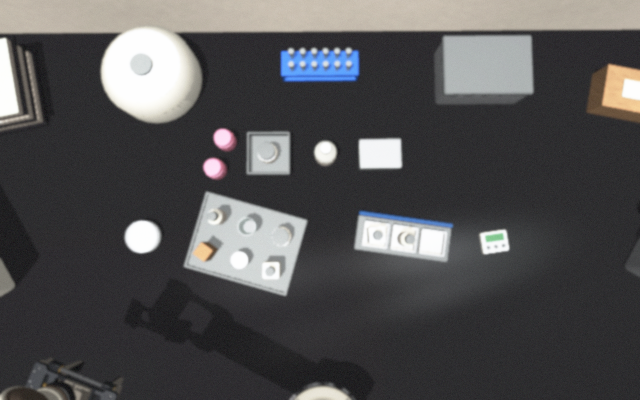

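View pics/side0.png

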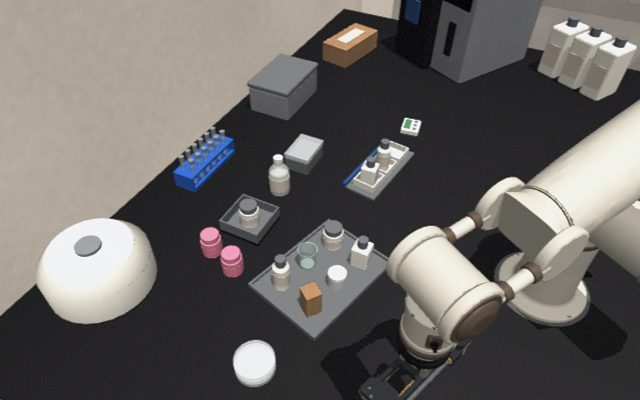

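The top view shows the rack at right: its left bay (377,233) holds a square bottle, the middle (405,239) a tall one, and the right bay (432,242) is empty. The waste tray (267,152) holds a jar. On the delivery tray the wide grey cap at (282,235) looks like the fresh jar, seen at (333,235) in the side view. I'll measure these and then look closer with the wrist camera.

```bash
cat > h.py <<'E'
import numpy as np, cv2
from scipy.spatial.transform import Rotation as Rot
from workcell import bot
def ray(c,uv,z):
    u,v=uv; R=np.array(c["R"]); t=np.array(c["t"])
    d=R.T@np.array([(u-c["cx"])/c["fx"],(v-c["cy"])/c["fy"],1]); o=-R.T@t
    return o+d*(z-o[2])/d[2]
def proj(c,X):
    p=np.array(c["R"])@np.array(X)+np.array(c["t"])
    return np.array([c["fx"]*p[0]/p[2]+c["cx"],c["fy"]*p[1]/p[2]+c["cy"]])
def down(yaw):  # tool z down, tool y (closing line) along world angle yaw
    y=np.array([np.cos(yaw),np.sin(yaw),0]); z=np.array([0,0,-1.])
    return Rot.from_matrix(np.stack([np.cross(y,z),y,z],1))
E
python3 - <<'E'
from h import *
c=bot.read_camera("top"); im=c["pixels"]; hsv=cv2.cvtColor(im,cv2.COLOR_BGR2HSV)
print("jar",ray(c,(282,236),.074),"bay",ray(c,(432,242),.036))
# blue lip direction
m=cv2.inRange(hsv,(105,120,60),(130,255,255)); m[:200]=0
cs=max(cv2.findContours(m,0,2)[0],key=cv2.contourArea); r=cv2.minAreaRect(cs); print("lip",r)
# line through lip
vx,vy,x0,y0=cv2.fitLine(cs,2,0,.01,.01).ravel(); a=ray(c,(x0,y0),.022);b=ray(c,(x0+40*vx,y0+40*vy),.022); print("lip ctr",a,"row ang",np.degrees(np.arctan2(*(a-b)[1::-1])))
s=bot.read_camera("side")
print("side jar",proj(s,ray(c,(282,236),.074)))
for n,p in (("jar",ray(c,(282,236),.074)),("bay",ray(c,(432,242),.036))):
  for yaw in np.radians([0,-10,80]):
    for h in (.1,.2,.3): print(n,yaw.round(2),h,bot.inverse_kinematics([p[0],p[1],h],down(yaw).as_rotvec()))
top=cv2.resize(im[180:300,170:470],None,fx=2.6,fy=2.6,interpolation=2)
sd=cv2.resize(s["pixels"][130:330,240:440],None,fx=1.4,fy=1.4,interpolation=2); out=np.zeros((600,800,3),np.uint8)
out[:312,:780]=top; out[312:592,:280]=sd
sd=cv2.resize(s["pixels"][130:230,200:420],None,fx=2.2,fy=2.2,interpolation=2); out[312:532,300:784]=sd
cv2.imwrite("pics/mix.png",out)
E
```

```text
jar [0.53582255 0.1044056  0.074     ] bay [ 0.51531811 -0.31854465  0.036     ]
lip ((405.1400146484375, 217.9962921142578), (95.03280639648438, 4.468338489532471), 7.943471908569336)
lip ctr [ 0.5847208 -0.2445605  0.022    ] row ang 81.581630286407
side jar [333.60417291 224.06389595]
jar 0.0 0.1 [-2.90030535e-02  2.01713573e-01  1.78593415e+00 -4.44089210e-16
  1.15394493e+00 -2.90030535e-02]
jar 0.0 0.2 [-2.90030535e-02  9.45867088e-02  1.69630441e+00 -4.44089210e-16
  1.35070154e+00 -2.90030535e-02]
jar 0.0 0.3 [-2.90030535e-02  3.86501565e-02  1.55840700e+00 -4.44089210e-16
  1.54453549e+00 -2.90030535e-02]
jar -0.17 0.1 [-2.90030535e-02  2.01713573e-01  1.78593415e+00 -4.44089210e-16
  1.15394493e+00  1.45529872e-01]
jar -0.17 0.2 [-2.90030535e-02  9.45867088e-02  1.69630441e+00 -4.44089210e-16
  1.35070154e+00  1.45529872e-01]
jar -0.17 0.3 [-2.90030535e-02  3.86501565e-02  1.55840700e+00 -4.44089210e-16
  1.54453549e+00  1.45529872e-01]
jar 1.4 0.1 [-2.90030535e-02  2.01713573e-01  1.78593415e+00 -4.44089210e-16
  1.15394493e+00 -1.42526646e+00]
jar 1.4 0.2 [-2.90030535e-02
[... 423 characters left out ...]
 0.3 [-7.52886772e-01  1.96695481e-01  1.38656224e+00 -4.44089210e-16
  1.55833494e+00 -7.52886772e-01]
bay -0.17 0.1 [-7.52886772e-01  3.45245163e-01  1.60988000e+00 -4.44089210e-16
  1.18646749e+00 -5.78353847e-01]
bay -0.17 0.2 [-7.52886772e-01  2.47717948e-01  1.52298199e+00 -4.44089210e-16
  1.37089271e+00 -5.78353847e-01]
bay -0.17 0.3 [-7.52886772e-01  1.96695481e-01  1.38656224e+00 -4.44089210e-16
  1.55833494e+00 -5.78353847e-01]
bay 1.4 0.1 [-0.75288677  0.34524516  1.60988     0.          1.18646749 -2.14915017]
bay 1.4 0.2 [-0.75288677  0.24771795  1.52298199  0.          1.37089271 -2.14915017]
bay 1.4 0.3 [-0.75288677  0.19669548  1.38656224  0.          1.55833494 -2.14915017]
```

View pics/mix.png

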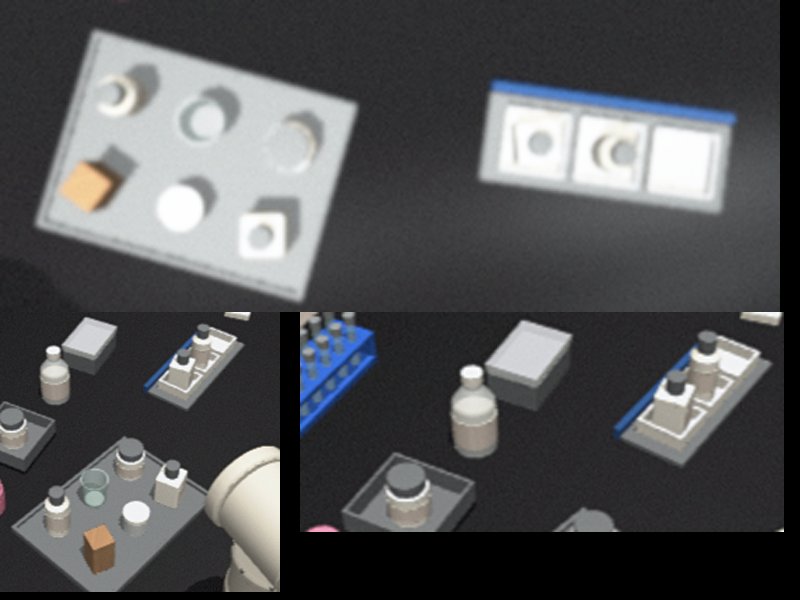

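The crop confirms it: square and tall in the rack, a jar in the waste, and the fresh jar at about (282,236) with the empty bay at about (432.5,242.5). I'll move over the jar for a wrist view.

```bash
python3 - <<'E'
from h import *
bot.goto([.536-.06,.104,.28],down(np.radians(28)).as_rotvec())
c=bot.read_camera("wrist"); cv2.imwrite("pics/w1.png",c["pixels"])
np.savez("w1.npz",**c)
print(c["fx"],c["R"],-np.array(c["R"]).T@c["t"],proj(c,[.536,.104,.074]),bot.current_clock())
E
```

```text
292.94929147641136 [[ 8.81963540e-01  4.71317048e-01 -7.44434558e-04]
 [ 4.55962902e-01 -8.52829714e-01  2.54517802e-01]
 [ 1.19323703e-01 -2.24814856e-01 -9.67067802e-01]] [0.44267311 0.16861924 0.45023683] [362.29426105 203.52108538] 2.1
```

View pics/w1.png

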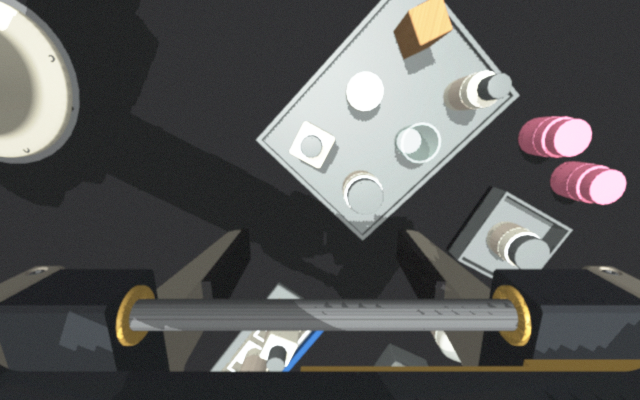

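The wrist view shows the fresh jar's wide grey cap at about (363,195), a few pixels from prediction. The beaker is at (418,143) and the square bottle at (312,146). I'll get closer and measure.

```bash
python3 - <<'E'
from h import *
p=ray(np.load("w1.npz"),(363.5,195.5),.074); print("jar est",p)
tx=np.array([-np.sin(np.radians(28)),np.cos(np.radians(28))])
q=p[:2]-.07*tx
bot.goto([*q,.18],down(np.radians(28)).as_rotvec())
c=bot.read_camera("wrist"); np.savez("w2.npz",**c)
im=c["pixels"]; e=proj(c,p); r=c["fx"]*.024/(c["R"]@p+c["t"])[2]; print(e,r)
g=cv2.GaussianBlur(cv2.cvtColor(im,6),(3,3),0)
k=cv2.HoughCircles(g,cv2.HOUGH_GRADIENT_ALT,1,5,param1=100,param2=.6,minRadius=int(r*.8),maxRadius=int(r*1.35))
print(k)
if k is not None:
    for u,v,rr in k[0]: print(ray(c,(u,v),.074)); cv2.circle(im,(int(u),int(v)),int(rr),(0,0,255),1)
cv2.imwrite("pics/w2.png",im)
E
```

```text
jar est [0.53190703 0.11424347 0.074     ]
[322.22138085 127.9887464 ] 26.18491175404354
[[[404.        46.        29.002779]
  [324.       128.        26.714323]
  [457.       340.        27.212893]
  [222.       343.        27.304813]
  [559.       217.        27.455956]
  [481.       345.        27.711876]
  [340.       341.        27.463858]
  [267.       347.        28.426308]
  [227.        48.        27.157543]
  [475.       210.        26.353436]
  [612.        50.        29.322866]
  [568.        60.        28.8397  ]
  [395.        74.        26.735594]
  [238.        39.        25.117397]
  [549.       213.        24.116312]
  [568.        53.        28.128489]
  [474.       273.        29.86238 ]
  [627.        37.        29.66535 ]
  [468.       273.        28.369066]
  [610.       119.        25.695745]
  [267.        71.        28.120962]
  [254.        55.        29.832813]
  [519.       155.        29.334162]
  [146.       310.        24.00064 ]
  [237.        51.        23.70671 ]
  [527.       203.        28.95992 ]
  [229.       340.        32.298687]
  [604.     
[... 1125 characters left out ...]
 0.24438267 0.074     ]
[0.46657661 0.13416574 0.074     ]
[0.45120262 0.14045348 0.074     ]
[0.70621753 0.17940488 0.074     ]
[ 0.45334887 -0.14424952  0.074     ]
[0.43697355 0.1364298  0.074     ]
[0.74202503 0.14572677 0.074     ]
[ 0.54793217 -0.13720162  0.074     ]
[0.75541814 0.24047151 0.074     ]
[0.68838329 0.2624548  0.074     ]
[0.69699154 0.25613477 0.074     ]
[0.49094607 0.19964961 0.074     ]
[0.71235086 0.28239509 0.074     ]
[ 0.46865906 -0.19463169  0.074     ]
[0.79122878 0.04177171 0.074     ]
[0.88402954 0.06290015 0.074     ]
[0.81744244 0.03741983 0.074     ]
[ 0.61888387 -0.11439108  0.074     ]
[0.86270872 0.05151379 0.074     ]
[0.72405586 0.29306511 0.074     ]
```

View pics/w2.png

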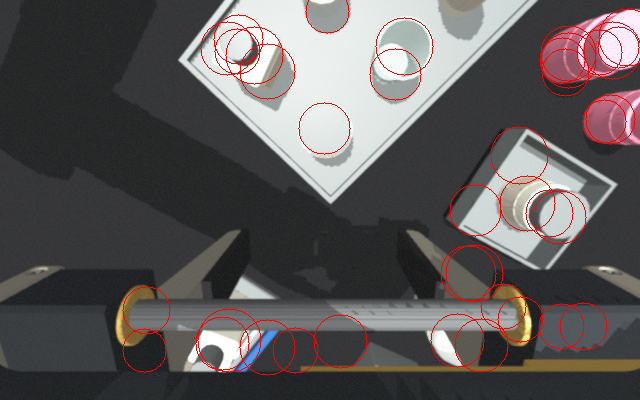

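The circle at (324,128), r 26.7 px, sits on the jar's cap, giving the jar at (0.533, 0.115). I'll cross-check with the side view, then grasp.

```bash
python3 - <<'E'
from h import *
s=bot.read_camera("side"); p=np.array([.5333,.115]); print("side pred",proj(s,[*p,.074]))
R=down(np.radians(28)).as_rotvec()
bot.set_gripper(.84,35)
bot.goto([*p,.15],R)
c=bot.read_camera("wrist")["pixels"]; s=bot.read_camera("side")["pixels"]
cv2.imwrite("pics/pre.png",np.vstack([cv2.resize(c[80:320,120:520],(640,384)),cv2.resize(s[190:280,260:440],(400,200))[:, :].copy() if 0 else cv2.resize(s[190:260,240:440],(640,216))]))
print(bot.current_ee_pos(),bot.current_clock())
E
```

```text
side pred [332.78558205 227.01291676]
[0.53414366 0.11453861 0.1507118 ] 3.7417
```

View pics/pre.png

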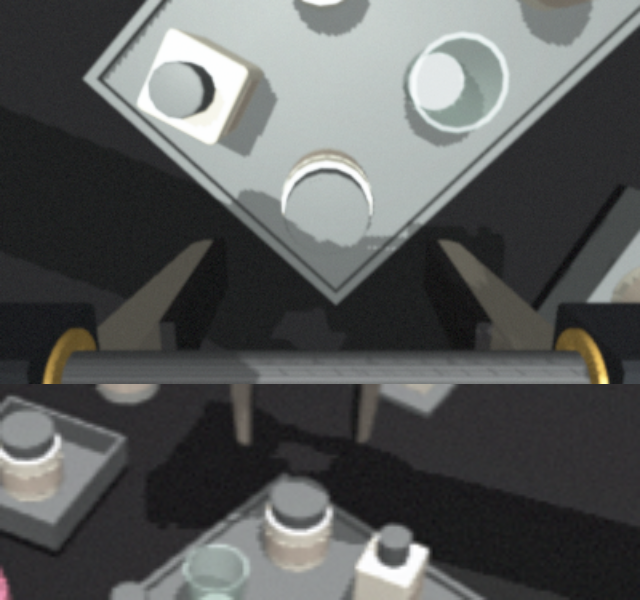

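The side view has the cap at (333.4,227.6), against a predicted (332.8,227.0), so the position is good. The fingers straddle the jar and clear the square bottle and beaker. Now I'll grasp and lift.

```bash
python3 - <<'E'
from h import *
p=[.5333,.115]
bot.line_to([*p,.036],max_speed=.1); print(bot.current_ee_pos(),bot.current_contact_force())
bot.set_gripper(.3,35); print("open",bot.current_opening(),bot.current_grip_force())
bot.line_to([*p,.25],max_speed=.12); bot.hold(.2)
print(bot.current_opening(),bot.current_grip_force(),bot.current_contact_force(),bot.current_clock())
yaw=np.radians(28); q=[.50,-.03,.30]; R0=down(yaw)
for ax in "xy":
  for a in (40,-40):
    print(ax,a,bot.inverse_kinematics(q,(R0*Rot.from_euler(ax,a,degrees=True)).as_rotvec()))
c=bot.read_camera("wrist"); cv2.imwrite("pics/held.png",c["pixels"]); np.savez("held.npz",**c)
e=bot.current_ee_pos(); print(e, proj(c,[e[0],e[1],e[2]+.038]))
E
```

```text
[0.53402518 0.11500032 0.03678226] [-0.36898657 -0.27792615 -0.06614109]
open 0.5827438056940719 35.000481605529785
0.5767826501985237 34.99938905239105 [ 1.30623366  0.50333041 -3.00097957] 7.65
x 40 [-0.07755555  0.43924029  1.23363042 -0.39924534  2.05057168 -0.64550025]
x -40 [-0.73985277 -0.52817834  2.16996151  0.67997547  1.29790671 -1.35005324]
y 40 [-0.53257939  0.30309413  1.4071273   0.38236442  2.02235939 -0.95839826]
y -40 [ 0.08055013 -0.24104405  1.96395731 -0.68747206  1.19366081 -0.22026482]
[0.53317642 0.1149911  0.24970037] [321.56784662 274.1395531 ]
```

View pics/held.png

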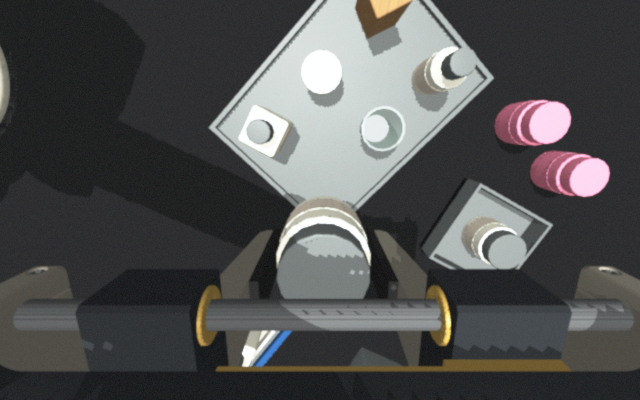

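The jar is held centred and level: its cap is at about (323,277), against an expected (321.6,274). Next come the tilt and mix, levelling, then a look at the bay.

```bash
python3 - <<'E'
from h import *
yaw=np.radians(28); q=[.50,-.03,.30]; R0=down(yaw)
bot.goto(q,R0.as_rotvec())
tilt=lambda: np.degrees(np.arccos(-Rot.from_rotvec(bot.current_tool_rot()).as_matrix()[2,2]))
bot.goto(q,(R0*Rot.from_euler("x",40,degrees=True)).as_rotvec()); print("tilt",tilt(),bot.current_clock())
bot.hold(1.3); print("tilt",tilt(),bot.current_grip_force())
bot.goto(q,R0.as_rotvec()); bot.hold(.4); print("level",tilt(),bot.current_opening(),bot.current_clock())
y2=np.radians(-8.4); tx=np.array([-np.sin(y2),np.cos(y2)])
b=np.array([.515,-.319])
bot.goto([*(b-.10*tx),.22],down(y2).as_rotvec())
c=bot.read_camera("wrist"); cv2.imwrite("pics/bay.png",c["pixels"]); np.savez("bay.npz",**c)
e=bot.current_ee_pos(); print(e,proj(c,[*b,.036]),proj(c,[e[0],e[1],e[2]+.038]),bot.current_clock())
E
```

```text
tilt 39.92688800099859 9.0333
tilt 40.001848633606556 34.99957323074341
level 0.09000922438862241 0.58107999901069 11.3917
[ 0.5013257  -0.41674504  0.22080817] [322.41020391 100.96372268] [322.63362669 274.48806792] 12.9083
```

View pics/bay.png

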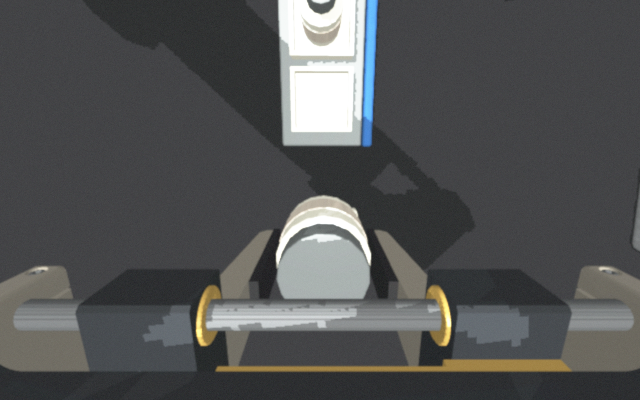

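The bay's rim spans about (289–355, 66–134), centred near (322,100) as predicted, and the jar is still upright in the grip. I'll refine the rim with a contour.

```bash
python3 - <<'E'
from h import *
c=dict(np.load("bay.npz")); g=cv2.cvtColor(c["pixels"],6)
print(g[100,270:380:2]); print(g[56:150:2,322])
for th in (205,225,240):
    m=((g>th)*255).astype(np.uint8); m[:60]=0; m[160:]=0
    k=max(cv2.findContours(m,0,2)[0],key=cv2.contourArea); r=cv2.minAreaRect(k)
    P=np.array([ray(c,q,.036) for q in cv2.boxPoints(r)]); print(th,r,P.mean(0),np.linalg.norm(np.diff(P,axis=0),axis=1),np.degrees(np.arctan2(*(P[1]-P[0])[1::-1])))
E
```

```text
[ 52  49  45  46  46  60 160 183 186 186 228 255 255 254 255 255 255 255
 255 255 255 255 255 255 255 255 255 255 255 255 255 255 255 255 255 255
 255 255 255 254 255 254 197 246 247 239 128 138 181 176 172 136  60  67
  68]
[194 187 190 232 246 255 255 255 202 255 255 255 255 255 255 255 255 255
 255 255 255 255 255 255 255 255 255 255 255 255 255 255 255 255 255 255
 255 255 204 185 186 187 187 189 170  73  48]
205 ((326.16656494140625, 96.49652099609375), (71.73442840576172, 73.17162322998047), 88.80650329589844) [ 0.51979169 -0.31595554  0.036     ] [0.08133726 0.07761327 0.08628501] -7.153282460868326
225 ((325.5, 95.5), (71.0, 71.0), 90.0) [ 0.51919292 -0.31475487  0.036     ] [0.07888879 0.0767232  0.08363441] -8.24812902522592
240 ((325.5, 95.5), (71.0, 71.0), 90.0) [ 0.51919292 -0.31475487  0.036     ] [0.07888879 0.0767232  0.08363441] -8.24812902522592
```

```bash
python3 - <<'E'
from h import *
c=dict(np.load("bay.npz")); a=np.radians(-8.3); M=np.array([[np.cos(a),-np.sin(a)],[np.sin(a),np.cos(a)]]); b=np.array([.515,-.319])
for h,z in ((.035,.036),(.031,.036),(.031,.016),(.035,.012)):
    print(h,z,[proj(c,[*(b+M@d),z]).round(1).tolist() for d in np.array([[-h,0],[h,0],[0,h],[0,-h]])])
# same scanlines at finer sampling
g=cv2.cvtColor(c["pixels"],6)
print("L",g[90:112,284:300].mean(0).astype(int),"R",g[90:112,344:366].mean(0).astype(int))
print("T",g[54:80,310:336].mean(1).astype(int),"B",g[124:138,310:336].mean(1).astype(int))
im=c["pixels"][40:150,260:390]; im=(np.clip((im.astype(float)-150)/105,0,1)**2*255).astype(np.uint8)
cv2.imwrite("pics/bz.png",cv2.resize(im,None,fx=5,fy=5,interpolation=0))
E
```

```text
0.035 0.036 [[291.9, 100.9], [352.9, 101.0], [322.4, 67.9], [322.4, 132.3]]
0.031 0.036 [[295.4, 100.9], [349.4, 101.0], [322.4, 71.8], [322.4, 128.8]]
0.031 0.016 [[296.9, 102.2], [348.0, 102.3], [322.5, 74.7], [322.4, 128.6]]
0.035 0.012 [[293.9, 102.5], [351.0, 102.5], [322.5, 71.7], [322.4, 131.8]]
L [183 183 184 184 184 188 225 254 255 255 254 242 254 255 255 255] R [255 255 255 253 254 255 255 255 251 206 200 227 243 246 246 246 238 199
 130 111 144 168]
T [255 241 194 187 186 186 187 200 224 241 246 249 255 255 255 255 254 217
 203 252 255 255 255 255 255 255] B [255 255 255 255 255 255 255 251 202 186 187 187 186 187]
```

View pics/bz.png

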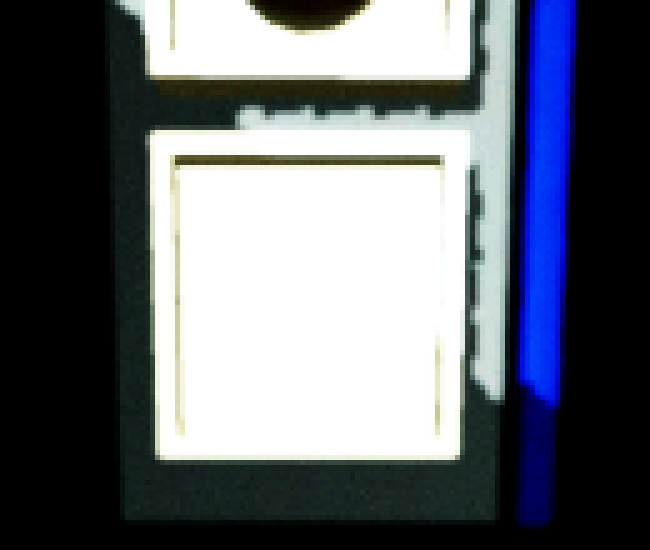

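The rim is at x 290.4–352.8 and y 65.8–132, centred on about (321.6,99.8). It is slightly larger than predicted, so the rim top is near z = 0.040. I'll move over the bay, lower gently with force checks, and release.

```bash
python3 - <<'E'
from h import *
c=dict(np.load("bay.npz")); b=ray(c,(321.6,99.8),.040)[:2]; print("bay",b)
R=down(np.radians(-8.3)).as_rotvec()
bot.line_to([*b,.22],R,max_speed=.15); bot.line_to([*b,.085],max_speed=.12); bot.hold(.2)
print(bot.current_ee_pos()); f0=np.array(bot.current_contact_force())
bot.line_to([*b,.051],max_speed=.05); z=.051
while z>.0435:
    bot.hold(.05); d=np.array(bot.current_contact_force())-f0; print(round(z,4),bot.current_ee_pos()[2].round(4),d.round(2))
    if abs(d).max()>1.5: break
    z-=.0007; bot.line_to([*b,z],max_speed=.02)
print(bot.current_clock())
s=bot.read_camera("side")["pixels"]; w=bot.read_camera("wrist")["pixels"]
cv2.imwrite("pics/low.png",np.vstack([cv2.resize(w[120:300,200:440],(560,420)),cv2.resize(s[130:200,340:560],(560,178))]))
E
```

```text
bay [ 0.51423554 -0.31792481]
[ 0.51461277 -0.31826088  0.08576254]
0.051 0.0514 [-0.37  0.07  0.09]
0.0503 0.0505 [-0.3  -0.47  0.11]
0.0496 0.0496 [ 1.06  0.25 -0.42]
0.0489 0.0489 [-0.11  1.16 -1.58]
16.9917
```

View pics/low.png

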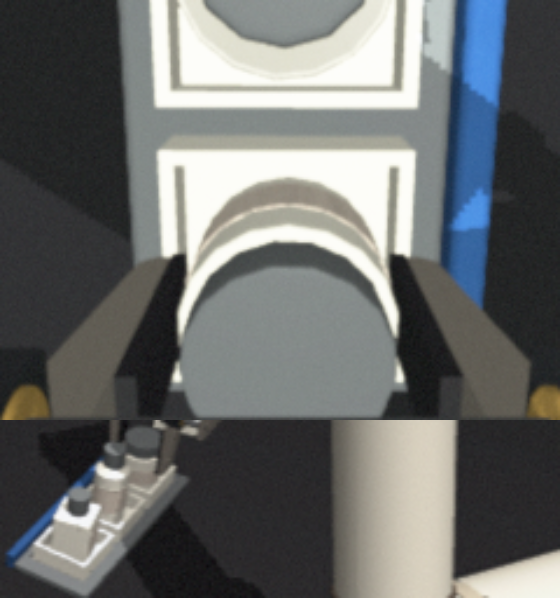

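The jar is entering the well, roughly centred, and the stop was force noise (the sign was downward). I'll continue lowering with an upward-force threshold.

```bash
python3 - <<'E'
from h import *
b=[0.51424,-0.31792]; z=.0482
def fz(): 
    v=[]
    for _ in range(5): bot.hold(.02); v.append(bot.current_contact_force())
    return np.mean(v,0)
f0=fz(); print(f0)
while z>.0435:
    bot.line_to([*b,z],max_speed=.02); d=fz()-f0; print(round(z,4),bot.current_ee_pos()[2].round(4),d.round(2))
    if d[2]>1.5 or abs(d[:2]).max()>4: break
    z-=.0007
bot.set_gripper(.66); bot.hold(.3); print(bot.current_opening(),bot.current_clock())
bot.line_to([*b,.17],max_speed=.1)
bot.goto([.42,-.1,.3],down(np.radians(-8.3)).as_rotvec()); bot.hold(.3)
s=bot.read_camera("side")["pixels"]; t=bot.read_camera("top")["pixels"]
cv2.imwrite("pics/end.png",np.vstack([cv2.resize(t[180:300,170:470],(750,300),interpolation=2),cv2.resize(s[120:220,250:500],(750,300),interpolation=2)]))
print(bot.current_clock(),bot.current_contact_force())
E
```

```text
[-0.03010292 -0.14485897 -2.28913955]
0.0482 0.0482 [0.3  0.31 0.06]
0.0475 0.0475 [-0.05  0.38 -0.09]
0.0468 0.0468 [-0.24  0.56  0.45]
0.0461 0.0463 [-0.47  0.56  1.88]
0.6609376042680138 19.1333
21.975 [-0.05282853 -0.34748149  0.02328266]
```

View pics/end.png

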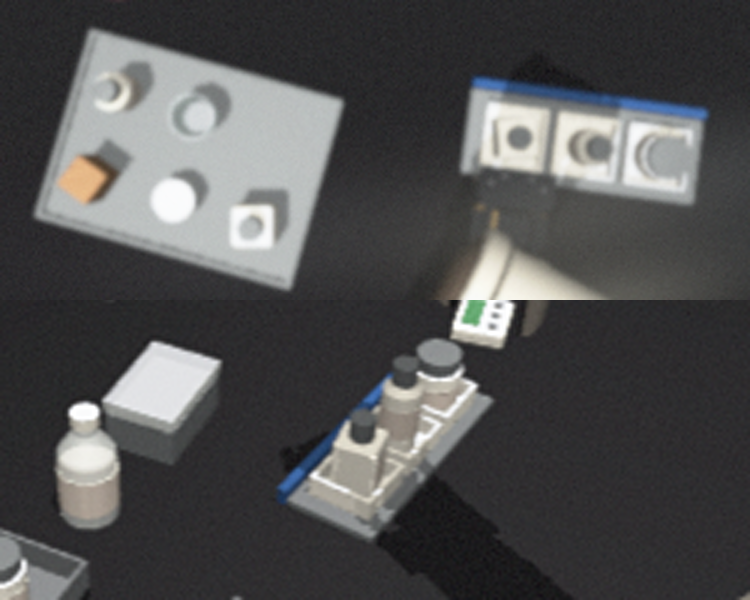

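The jar stands upright in the third bay, at about (665,158) in the top crop and (440,375) in the side crop. The other bottles haven't moved and the arm is clear, so I'll hand it in.

```bash
python3 -c "
from workcell import bot
print(bot.job_done(), bot.current_clock())"
```

```text
the job is handed in; nothing more can be done
the job is handed in; nothing more can be done
```

The fresh jar was tipped to 40° for 1.3 s, levelled in the air and set down upright in the empty bay; the job was handed in at about 22 s on the robot's clock, though no verdict came back.

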